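Close the casting mould in the craft studio

TASK

Pick up the orange cover with the two guide holes by its wooden bar handle and lower it level onto the white casting mould, so that both steel guide pins come up through the holes together and the cover lies fully home, flat on the mould. Keep hold of it until it is down rather than dropping it, keep it roughly level all the way, and leave the blue cover and the green paint bottle where they stand.

Things in the scene. Friction and masses are not known exactly. Their poses are not given: they have to be found in the camera images.
- mould: White block fixed to the table, 190 (x) x 100 (y) x 40 mm high, with a 90 x 70 mm recess (a small blue form in it) in its flat top. Two steel pins stand on the top at x = +75 and -75 mm, y = 0: 14 mm in diameter for 12 mm, then tapering over 18 mm to a 4 mm tip 70 mm above the table. Origin: centre of the underside, at table height; z up. Same after a half turn.
- cover: Orange plate lying loose, 190 (x) x 100 (y) x 12 mm, with 26 mm through holes at x = +75 and -75 mm, y = 0. A pale bar handle on its middle, 60 mm along x, 18 mm wide (y), spans 12 to 52 mm above the underside. About 0.32 kg. Origin: centre of the underside; z up. Fits either way round; seated, its origin is 40 mm above the mould's.
- spare_cover: A cover of another mould, not to be moved: a blue plate 190 (its x) x 100 (its y) x 12 mm without holes, with a dark wooden bar handle like the other's (60 x 18 x 40 mm). Loose, lying flat on the table. Origin: centre of the underside; z up.
- paint_bottle: Green paint bottle, 54 mm in diameter and 140 mm high with a white cap, standing loose on the table, not to be moved. Origin: centre of the underside; z up.
Not all that is in view belongs to the job. Of the things shaped like the cover, the orange one is meant.

How it is judged:
By the outcome, as a careful person would: the job done as asked, in the order asked, and still so for the second after the job is handed in, with the robot touching nothing.
It also fails if it takes over 42 s, if anything falls off the work surface, if the arm or the gripper's body presses on something with over 40 N, if the wrist force passes 120 N, or if a joint passes its speed limit or range.

ROBOT

A 6-joint arm with a two-finger parallel gripper is mounted at the origin on the work surface. World frame = base frame: x ahead of the robot, y to its left, z up, the work surface at z = 0. Lengths are in m, angles in rad, forces in N, time in s.
With the tool pointing down it reaches from about 0.3 to 0.95 m from the base axis. Payload 3.1 kg.
Tool frame: the origin (TCP) lies at the very end of the fingers, on their centre line; the grasp point (between the pads) lies 19 mm behind it; z points along the fingers, y is the line along which they close (so a half turn about z gives the same grasp; the last joint's range is limited). The gripper opens to 85 mm and grips with 20 to 120 N. Pads are 22 mm wide; open, the fingers measure 114 mm over their backs; the gripper's body (76 mm by 85 mm) begins 54 mm behind the grasp point. The pads swing forward as they close: fully open they stand 13 mm farther back than shut.
Start: joints at [-1.329, 0.308, 1.634, -0, 1.2, -0.07], TCP at [0.192, -0.595, 0.231] pointing down, gripper open.
Joint ranges: [-3.06, 3.06], [-0.79, 1.96], [0.05, 2.63], [-1.19, 4.34], [0.05, 2.64], [-2.94, 2.94]. Speed limits (rad/s): [2.79, 2.79, 3.14, 3.14, 3.14, 3.14].

INTERFACE

Orientations are given as [roll, pitch, yaw] about the fixed x, y, z axes, in that order (R = Rz(yaw) Ry(pitch) Rx(roll)).
In Python, from station import arm, camera, calibration, models gives the robot as it stands.
- The arm moves only by the shell command python3 -m handwheel 'ROWS' [FORCE]. ROWS is JSON, a list of rows, each a list of 3 entries, a list of its own where there are three numbers: the finger opening in m, from 0 to 0.0854, then the shift along the tool's x, y, z in m, then the turn about the tool's z in rad. In form: [[grip, [dx, dy, dz], turn], ...]. A call has 1 to 8 rows; each row is the pose to reach, as a shift and turn from the pose commanded when the call began, along the tool's axes at that moment; what a row does not reach only later rows make up. A row lasts 1/10 s, in which the tool goes at most 50 mm and 8.59 degrees, less where a joint would pass 70% of its speed; a pose out of reach is approached as far as the arm can. A call with a gripper value outside its range is refused whole. The fingers move at their own pace and stop on an object; FORCE is the grip in N (left out, the last holds). Time passes only in rows, so rows that repeat a pose let the fingers close. It gives the time, the measured TCP pose, the force, the opening and the grip force at its end, in the units of the state.
- arm.observe(): the state, without advancing time (a new reading comes with each control period).
- camera(name): name is "side" or "top" or "wrist"; returns (picture, depth): 400x640x3 uint8, blue, green, red; 400x640 float32, m along the optical axis (not along the pixel's ray), 0 where there is no reading.
- calibration(name): a dict with "fx", "fy", "cx", "cy" (pixels), "pose" (4x4, takes a point from camera to world coordinates). Camera axes: x right, y down, z forward; pixel columns grow to the right and rows downward; lengths in m; the calibration is good to about 2 mm. A picture is of the moment at which its call begins: read the wrist's pose just before it. calibration takes no time and is no camera call; for the wrist camera it gives the pose at the moment of the call.
- arm.sign_off(): hands the job in; it is judged then, once.
Trained networks look in the newest picture that a camera, given by its name, has taken for a name from the list of things; names that differ only in an ending like _2 or _b are one class to them, and where a whole thing is asked for, a point or a joint stands for the part that bears it (a point fixed in the world has none). Each returns a list of dicts, best first, with "confidence" (0 to 1); they miss things now and then, are a little off and sometimes report something else, mostly with a low value. They report only what shows in the picture. A call takes as long as a camera call. They do not tell look-alikes from the thing itself.
- models.recognise(label, camera): "at" ([column, row] in pixels, amid what is visible of it).
- models.silhouettes(label, camera): "pixels" (400x640 bool, what is visible of it) and "at" ([column, row] in pixels, amid what is visible of it).
The state is a dict: "time_s": time; "joint_pos": joint angles; "qvel": joint speeds; "effort": joint torques, N m; "eef_pos": TCP position; "tcp_rot": TCP orientation; "contact_force": force on the tool from outside, world axes, zero at the start; "wrist_torque": the same for the moment, N m; "grip_width": finger opening in m; "grasp_force": force on a finger pad.
Only numpy, scipy, OpenCV 4.12 (cv2) and the standard library are available. Lean on these libraries where they do the work, as an engineer would, in place of code of your own. Each camera call takes 0.05 s, during which the arm holds its last target. There are 200 camera calls.

## Working session

There is one attempt and no reset: what is moved stays moved. The work goes in short steps, Python scripts to look and compute and a shell command to move; the robot and the scene stay as the last step left them, time stands still between calls to the robot, and variables do not carry over. Pictures are saved under pics/ and viewed, at most 10 in all, crops included, and the job is handed in when it is done.

```bash
mkdir -p pics
cat > h.py <<'E'
import numpy as np, cv2
from station import arm, camera, calibration, models
def pts(c,d,mask):
    k=calibration(c); v,u=np.nonzero(mask&(d>0)); z=d[v,u]
    P=np.c_[(u-k["cx"])*z/k["fx"],(v-k["cy"])*z/k["fy"],z,np.ones(len(z))]
    return (P@np.array(k["pose"]).T)[:,:3]
E
python3 - <<'E'
from h import *
s=arm.observe(); print(s["eef_pos"],s["tcp_rot"],s["time_s"])
for c in ["top","side"]:
    im,d=camera(c); cv2.imwrite(f"pics/{c}0.png",im)
    for l in ["cover","mould","spare_cover","paint_bottle"]:
        for r in models.silhouettes(l,c)[:3]:
            P=pts(c,d,r["pixels"])
            print(c,l,round(r["confidence"],2),np.round(r["at"]),r["pixels"].sum(),np.round(np.median(P,0),3) if len(P) else None, np.round(np.percentile(P,[3,97],axis=0),3).tolist() if len(P) else '')
E
```

```text
[ 0.19151609 -0.59404517  0.23000089] [-3.13923302e+00 -2.00466760e-04  3.11814868e-01] 0.0
top cover 0.72 [192. 306.] 2763 [0.226 0.422 0.013] [[0.173, 0.335, 0.008], [0.277, 0.513, 0.053]]
top cover 0.7 [180. 190.] 2588 [0.53  0.472 0.013] [[0.452, 0.396, 0.006], [0.614, 0.553, 0.052]]
top cover 0.59 [259. 209.] 2497 [0.475 0.258 0.013] [[0.39, 0.201, 0.008], [0.565, 0.318, 0.053]]
top mould 0.84 [356. 172.] 2704 [0.574 0.004 0.039] [[0.482, -0.05, 0.009], [0.663, 0.059, 0.045]]
top spare_cover 0.75 [457. 190.] 2591 [ 0.529 -0.268  0.013] [[0.442, -0.319, 0.008], [0.621, -0.224, 0.052]]
top paint_bottle 0.8 [295. 105.] 542 [0.741 0.156 0.091] [[0.727, 0.133, 0.01], [0.77, 0.181, 0.141]]
side cover 0.9 [279. 241.] 1678 [0.46  0.271 0.012] [[0.384, 0.207, 0.002], [0.564, 0.325, 0.051]]
side cover 0.82 [208. 279.] 2017 [0.519 0.488 0.012] [[0.447, 0.4, 0.003], [0.609, 0.558, 0.051]]
side cover 0.74 [303. 324.] 2948 [0.217 0.442 0.012] [[0.167, 0.337, -0.0], [0.275, 0.519, 0.051]]
side mould 0.6 [314. 187.] 1638 [0.563 0.015 0.035] [[0.476, -0.047, 0.004], [0.661, 0.069, 0.046]]
side paint_bottle 0.62 [240. 178.] 602 [0.739 0.17  0.068] [[0.726, 0.138, 0.002], [0.767, 0.186, 0.139]]
```

View pics/top0.png

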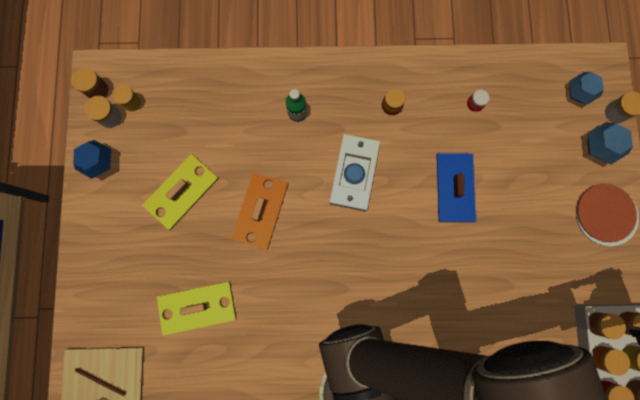

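View pics/side0.png

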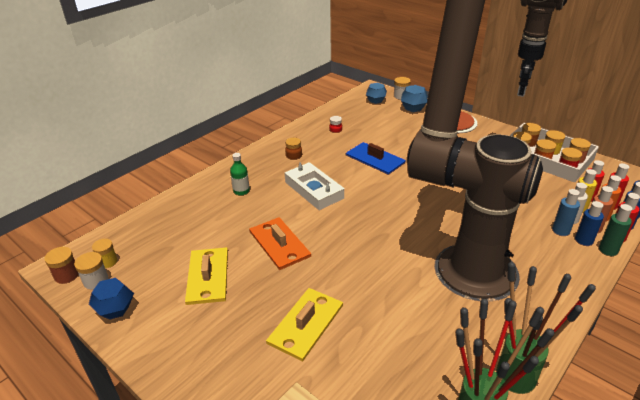

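Candidates for the cover in the top view: orange (260,210), yellow (180,190), yellow (196,307), and blue without holes (457,187). The orange one fits the description. In the side view it is at (279,241). I'll check it in a crop and measure poses.

```bash
cat >> h.py <<'E'
def rect(P):
    (c,(w,h),a)=cv2.minAreaRect(P[:,:2].astype(np.float32)*1000)
    if w<h: w,h,a=h,w,a+90
    return np.round(c,1),round(w,1),round(h,1),round((a+90)%180-90,1)
def show(c,label,near,zs):
    im,d=camera(c); out=[]
    rs=[r for r in models.silhouettes(label,c) if np.hypot(*(np.array(r["at"])-near))<60]
    r=min(rs,key=lambda r:np.hypot(*(np.array(r["at"])-near)))
    P=pts(c,d,r["pixels"])
    for lo,hi in zs:
        Q=P[(P[:,2]>lo)&(P[:,2]<hi)]; print(c,label,lo,hi,len(Q),rect(Q) if len(Q)>5 else '',np.round(Q.mean(0),4) if len(Q) else '')
    return im,d,r,P
E
python3 - <<'E'
from h import *
im,*_=show("top","cover",[260,210],[(0.008,.02),(.045,.06)])
cv2.imwrite("pics/crop.png",cv2.resize(im[120:260,220:390],None,fx=4,fy=4,interpolation=cv2.INTER_CUBIC))
show("top","mould",[356,172],[(0.035,.046),(.05,.08)])
E
```

```text
top cover 0.008 0.02 2213 (array([478.7, 260.5]), 190.2, 101.1, -17.7) [0.4775 0.2603 0.0128]
top cover 0.045 0.06 163 (array([478.1, 260.2]), 59.6, 18.1, -17.9) [0.4779 0.2598 0.0525]
top mould 0.035 0.046 1683 (array([574.8,   3.7]), 190.9, 100.1, -12.6) [0.5726 0.0041 0.0405]
top mould 0.05 0.08 43 (array([573.4,   4. ]), 158.5, 11.4, -12.7) [0.5747 0.004  0.0608]
```

View pics/crop.png

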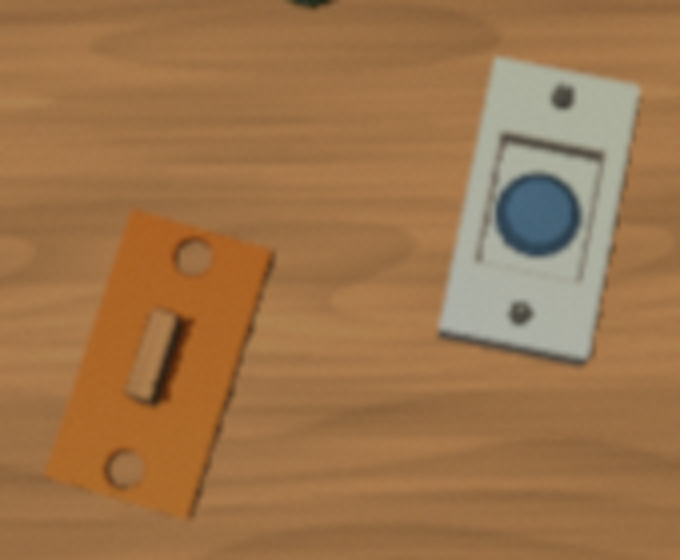

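The crop confirms it: an orange plate with holes at crop (192,257) and (125,467) and a pale bar handle. The mould pins are at crop (563,97) and (520,313). Cover: (0.478, 0.260), yaw −17.8°. Mould: (0.574, 0.004), yaw −12.6°. All sizes match, so I'm moving.

```bash
python3 -m handwheel '[[0.085,[0.535,-0.726,0.0],0.622],[0.085,[0.535,-0.726,0.0],0.622],[0.085,[0.535,-0.726,0.0],0.622],[0.085,[0.535,-0.726,0.0],0.622],[0.085,[0.535,-0.726,0.0],0.622],[0.085,[0.535,-0.726,0.0],0.622],[0.085,[0.535,-0.726,0.0],0.622],[0.085,[0.535,-0.726,0.0],0.622]]' 40
cat >> h.py <<'E'
def go(x,y,z,yawdeg):
    s=arm.observe(); p=s["eef_pos"]; yw=s["tcp_rot"][2]; dx,dy=x-p[0],y-p[1]
    t=(yw-np.radians(yawdeg)+np.pi/2)%np.pi-np.pi/2
    print(s["time_s"],"tcp",np.round(p,4),"rot",np.round(s["tcp_rot"],4),"row",np.round([dx*np.cos(yw)+dy*np.sin(yw),dx*np.sin(yw)-dy*np.cos(yw),p[2]-z,t],4),"F",np.round(s["contact_force"],1))
E
python3 -c "
from h import *
go(.478,.26,.2,-17.8)"
```

```text
time_s: 1.5
eef_pos: [0.3191, -0.2139, 0.2316]
tcp_rot: [3.141, -0.002, -0.311]
contact_force: [0.8, 0.5, -0.5]
grip_width: 0.0852
grasp_force: 0.0
1.5 tcp [ 0.3191 -0.2139  0.2316] rot [ 3.1413e+00 -1.5000e-03 -3.1120e-01] row [ 0.0061 -0.4998  0.0316 -0.0006] F [ 0.8  0.5 -0.5]
```

```bash
python3 -m handwheel '[[0.085,[0.006,-0.5,0.03],0],[0.085,[0.006,-0.5,0.03],0],[0.085,[0.006,-0.5,0.03],0],[0.085,[0.006,-0.5,0.03],0],[0.085,[0.006,-0.5,0.03],0],[0.085,[0.006,-0.5,0.03],0],[0.085,[0.006,-0.5,0.03],0],[0.085,[0.006,-0.5,0.03],0]]'
python3 -c "
from h import *
go(.478,.26,.12,-17.8)"
```

```text
time_s: 2.3
eef_pos: [0.4457, 0.1655, 0.2077]
tcp_rot: [-3.141, -0.001, -0.309]
contact_force: [0.6, -1.1, 0.5]
grip_width: 0.0848
grasp_force: 0.0
2.3 tcp [0.4457 0.1655 0.2077] rot [-3.1411e+00 -1.3000e-03 -3.0940e-01] row [ 0.002  -0.0999  0.0877  0.0013] F [ 0.6 -1.1  0.5]
```

```bash
python3 -m handwheel '[[0.085,[0.002,-0.1,0.0],0],[0.085,[0.002,-0.1,0.03],0],[0.085,[0.002,-0.1,0.06],0],[0.085,[0.002,-0.1,0.06],0],[0.085,[0.002,-0.1,0.06],0]]'
python3 - <<'E'
from h import *
go(.478,.26,.022,-17.8)
try: im,*_=show("wrist","cover",[320,200],[(0.008,.02),(.045,.06)])
except Exception as e: print(e); im,_=camera("wrist")
cv2.imwrite("pics/w1.png",im)
E
```

```text
time_s: 2.8
eef_pos: [0.4766, 0.2573, 0.1466]
tcp_rot: [3.139, 0.002, -0.31]
contact_force: [0.3, 0.2, -0.2]
grip_width: 0.0849
grasp_force: 0.0
2.8 tcp [0.4766 0.2573 0.1466] rot [ 3.1394e+00  2.1000e-03 -3.0960e-01] row [ 0.0005 -0.003   0.1246  0.001 ] F [ 0.3  0.2 -0.2]
wrist cover 0.008 0.02 21535 (array([480.9, 262.6]), 191.0, 100.3, -17.7) [0.4909 0.2594 0.0146]
wrist cover 0.045 0.06 1811 (array([481.6, 262.4]), 59.5, 17.8, -17.6) [0.4833 0.2616 0.0541]
```

View pics/w1.png

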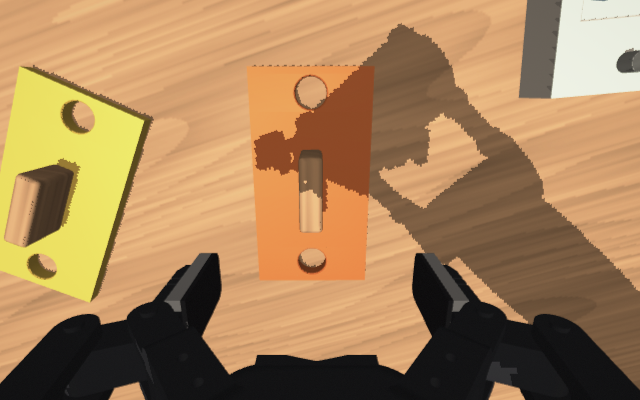

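The wrist view shows the fingers straddling the orange handle (310,190), with the holes at (310,92) and (312,262). Both measurements agree to within 3 mm. Next I go down and close.

```bash
python3 -m handwheel '[[0.085,[0.002,-0.003,0.04],0],[0.085,[0.002,-0.003,0.08],0],[0.085,[0.002,-0.003,0.105],0],[0.085,[0.002,-0.003,0.124],0],[0.085,[0.002,-0.003,0.124],0]]'
python3 -c "
from h import *
go(.48,.2615,.0215,-17.7)"
```

```text
time_s: 3.4
eef_pos: [0.4795, 0.2584, 0.0226]
tcp_rot: [3.14, 0.002, -0.312]
contact_force: [-0.3, -0.0, 0.1]
grip_width: 0.0849
grasp_force: 0.0
3.4 tcp [0.4795 0.2584 0.0226] rot [ 3.1396e+00  2.2000e-03 -3.1190e-01] row [-0.0005 -0.0031  0.0011 -0.0029] F [-0.3 -0.   0.1]
```

```bash
python3 -m handwheel '[[0.05,[0,-0.002,0.001],0],[0.01,[0,-0.002,0.001],0],[0.01,[0,-0.002,0.001],0],[0.01,[0,-0.002,0.001],0],[0.01,[0,-0.002,0.001],0],[0.01,[0,-0.002,0.001],0],[0.01,[0,-0.002,0.001],0],[0.01,[0,-0.002,0.001],0]]' 60
python3 -c "
from h import *
go(.48,.2615,.0215,-17.7)"
```

```text
time_s: 4.2
eef_pos: [0.4819, 0.2622, 0.0234]
tcp_rot: [-3.141, -0.001, -0.31]
contact_force: [-0.8, -1.1, 6.7]
grip_width: 0.0173
grasp_force: 60.7
4.2 tcp [0.4819 0.2622 0.0234] rot [-3.1408e+00 -1.2000e-03 -3.0990e-01] row [-0.0016  0.0012  0.0019 -0.001 ] F [-0.8 -1.1  6.7]
```

```bash
python3 -m handwheel '[[0.01,[0,0,-0.01],0],[0.01,[0,0,-0.03],0],[0.01,[0,0,-0.06],0],[0.01,[0,0,-0.09],0],[0.01,[0,0,-0.12],0],[0.01,[0,0,-0.13],0],[0.01,[0,0,-0.13],0]]' 60
python3 - <<'E'
from h import *
go(.574,.004,.153,-12.6)
im,*_=show("top","cover",[260,210],[(0.1,.15),(.17,.2)])
im,d=camera("wrist"); cv2.imwrite("pics/w2.png",im)
E
```

```text
time_s: 4.9
eef_pos: [0.4821, 0.2624, 0.1539]
tcp_rot: [-3.139, -0.003, -0.31]
contact_force: [0.0, 0.5, -3.6]
grip_width: 0.0173
grasp_force: 59.5
4.9 tcp [0.4821 0.2624 0.1539] rot [-3.1391e+00 -2.6000e-03 -3.1020e-01] row [ 0.1664  0.218   0.0009 -0.0902] F [ 0.   0.5 -3.6]
top cover 0.1 0.15 603 (array([490.1, 253.6]), 181.2, 70.1, -40.5) [0.5065 0.2421 0.143 ]
top cover 0.17 0.2 39 (array([456.1, 266.2]), 23.8, 10.0, -65.6) [0.4564 0.2669 0.1819]
```

View pics/w2.png

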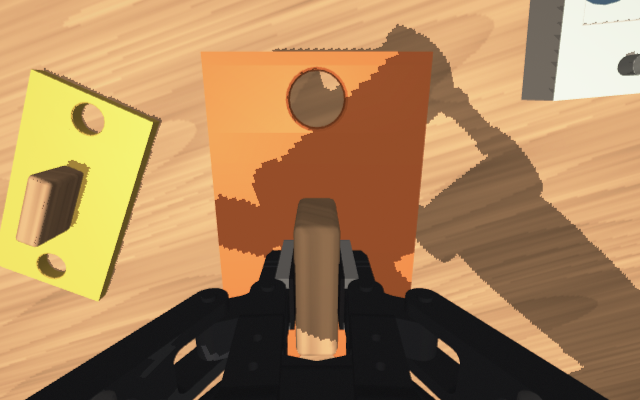

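The cover is held, with its far hole at (316,98) and looking level. Carrying it over the mould now; the bottle is clear of the path.

```bash
python3 -m handwheel '[[0.01,[0.015,0.02,0],-0.01],[0.01,[0.04,0.052,0],-0.03],[0.01,[0.07,0.09,0],-0.05],[0.01,[0.1,0.13,0],-0.07],[0.01,[0.13,0.17,0],-0.09],[0.01,[0.155,0.203,0],-0.09],[0.01,[0.166,0.218,0],-0.09],[0.01,[0.166,0.218,0],-0.09]]'
python3 - <<'E'
from h import *
go(.574,.004,.153,-12.6)
k=calibration("wrist")
im,d=camera("wrist"); cv2.imwrite("pics/w3.png",im)
hsv=cv2.cvtColor(im,cv2.COLOR_BGR2HSV)
orange=(hsv[...,0]>3)&(hsv[...,0]<16)&(hsv[...,1]>150)
P=pts("wrist",d,orange); P=P[(P[:,2]>.12)&(P[:,2]<.165)]
A=np.c_[P[:,:2],np.ones(len(P))]; print("plane",np.linalg.lstsq(A,P[:,2],rcond=None)[0],P.mean(0),rect(P))
allP=pts("wrist",d,d>0)
Q=allP[(allP[:,2]>.036)&(allP[:,2]<.048)&(allP[:,0]<.75)]; print("mould top",len(Q),rect(Q))
E
```

```text
time_s: 5.85
eef_pos: [0.5721, 0.0007, 0.15]
tcp_rot: [3.14, 0.003, -0.224]
contact_force: [-0.5, 0.9, -3.8]
grip_width: 0.0168
grasp_force: 59.6
5.85 tcp [0.5721 0.0007 0.15  ] rot [ 3.1404e+00  3.0000e-03 -2.2430e-01] row [ 0.0011 -0.0036 -0.003  -0.0044] F [-0.5  0.9 -3.8]
plane [-0.00692808  0.00091993  0.14285032] [ 0.61112748 -0.00875155  0.13860833] (array([582.7,   1. ]), 162.0, 100.6, -12.8)
mould top 2569 (array([687.9,  66.9]), 224.0, 39.4, 59.0)
```

View pics/w3.png

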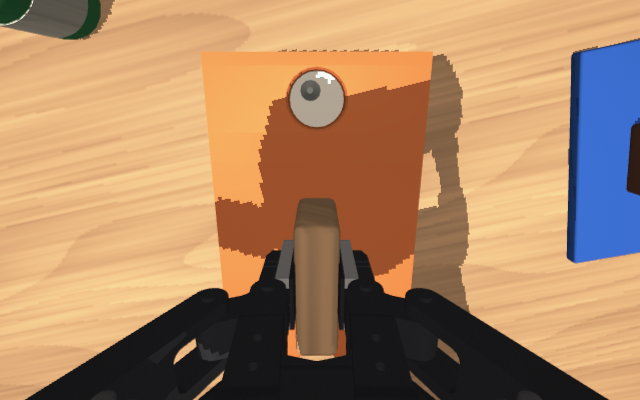

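The far pin shows through the hole at (311,90), with the hole centre at about (316,98). I'll turn that into an offset.

Run:
```python
from h import *
im,d=camera("wrist"); k=calibration("wrist"); T=np.array(k["pose"])
def at(u,v,z):
    r=T[:3,:3]@np.array([(u-k["cx"])/k["fx"],(v-k["cy"])/k["fy"],1]); return T[:3,3]+r*(z-T[2,3])/r[2]
g=np.zeros(d.shape,bool); g[60:140,275:360]=1
P=pts("wrist",d,g)
H=cv2.cvtColor(im,cv2.COLOR_BGR2HSV)
m=(g&(H[...,1]<80)).astype(np.uint8); c=max(cv2.findContours(m,0,1)[0],key=cv2.contourArea)
e=cv2.fitEllipse(cv2.convexHull(c)); print("hole px",e); h=at(*e[0],.1385)
pin=P[(P[:,2]>.048)&(P[:,2]<.08)]; print("pin",len(pin),pin.mean(0) if len(pin) else'',pin[:,2].max() if len(pin) else '')
tip=P[(P[:,2]>.063)&(P[:,2]<.08)]; print("tip",len(tip),tip.mean(0) if len(tip) else '')
s=arm.observe(); yw=s["tcp_rot"][2]; R=np.array([[np.cos(yw),np.sin(yw)],[np.sin(yw),-np.cos(yw)]])
print("hole",h,"tcp",s["eef_pos"],"hole in tool",R@(h[:2]-s["eef_pos"][:2]))
a=np.radians(-12.6)
for n,p in(("pin",pin.mean(0)),("tip",tip.mean(0)),("top cam",np.array([.5742+.075*np.cos(a),.004+.075*np.sin(a)]))): print(n,p,"needed shift tool",R@(p[:2]-h[:2]))
```

```text
hole px ((316.3834228515625, 98.31184387207031), (53.19932174682617, 56.437313079833984), 3.2655508518218994)
pin 330 [ 0.64805529 -0.01010872  0.06077227] 0.07155053360935626
tip 119 [ 0.64821899 -0.01001458  0.06731909]
hole [ 0.6425441  -0.01150431  0.1385    ] tcp [0.57103729 0.00361805 0.15018698] hole in tool [ 0.07308197 -0.00096742]
pin [ 0.64805529 -0.01010872  0.06077227] needed shift tool [ 0.00506957 -0.00257301]
tip [ 0.64821899 -0.01001458  0.06731909] needed shift tool [ 0.00520856 -0.00270084]
top cam [ 0.64739376 -0.01236074] needed shift tool [ 0.0049193  -0.00023066]
```

```bash
python3 -m handwheel '[[0.01,[0.005,-0.0025,0.01],0],[0.01,[0.005,-0.0025,0.025],0],[0.01,[0.005,-0.0025,0.04],0],[0.01,[0.005,-0.0025,0.046],0],[0.01,[0.005,-0.0025,0.046],0],[0.01,[0.005,-0.0025,0.046],0]]'
python3 - <<'E'
from h import *
im,d=camera("wrist"); g=np.zeros(d.shape,bool); g[60:140,275:360]=1
H=cv2.cvtColor(im,cv2.COLOR_BGR2HSV)
m=(g&(H[...,1]<80)).astype(np.uint8); c=max(cv2.findContours(m,0,1)[0],key=cv2.contourArea)
e=cv2.fitEllipse(cv2.convexHull(c)); print(e)
k=calibration("wrist"); T=np.array(k["pose"]); s=arm.observe(); z=s["eef_pos"][2]-.0114
r=T[:3,:3]@np.array([(e[0][0]-k["cx"])/k["fx"],(e[0][1]-k["cy"])/k["fy"],1]); h=T[:3,3]+r*(z-T[2,3])/r[2]
P=pts("wrist",d,g); pin=P[(P[:,2]>.05)&(P[:,2]<.076)]; 
yw=s["tcp_rot"][2]; R=np.array([[np.cos(yw),np.sin(yw)],[np.sin(yw),-np.cos(yw)]])
print(s["eef_pos"],s["tcp_rot"],s["contact_force"],"shift",R@(pin.mean(0)-h)[:2],len(pin))
im2,d2=camera("side"); cv2.imwrite("pics/c2.png",np.hstack([im[40:240,200:440],cv2.resize(im2[120:240,240:390],None,fx=3,fy=3)[:200]]) if 0 else np.vstack([cv2.resize(im[40:160,200:440],(640,320)),cv2.resize(im2[140:220,260:420],(500,250),interpolation=2)[:, :].copy() if 0 else cv2.resize(im2[140:210,260:400],(640,280),interpolation=2)]))
E
```

```text
time_s: 6.55
eef_pos: [0.5779, 0.0052, 0.106]
tcp_rot: [3.142, 0.0, -0.22]
contact_force: [0.3, 0.1, -2.1]
grip_width: 0.0177
grasp_force: 59.5
((316.42315673828125, 98.2760238647461), (53.30931854248047, 56.45781707763672), 4.983143329620361)
[0.57846243 0.00506596 0.10662776] [-3.14147571e+00 -8.09747816e-04 -2.20000692e-01] [-0.51699465  0.43932941 -1.38779826] shift [-0.000473    0.00164437] 490
```

View pics/c2.png

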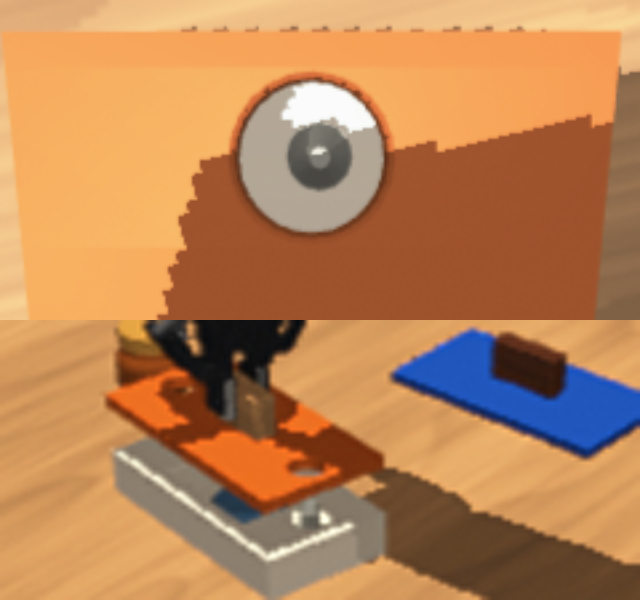

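The pin is centred in the far hole, and the side view shows the near hole above its pin with the plate level. Lowering gently.

```bash
python3 -m handwheel '[[0.01,[0,0.001,0.006],0],[0.01,[0,0.001,0.012],0],[0.01,[0,0.001,0.018],0],[0.01,[0,0.001,0.024],0],[0.01,[0,0.001,0.03],0],[0.01,[0,0.001,0.035],0],[0.01,[0,0.001,0.035],0]]'
```

```text
time_s: 7.35
eef_pos: [0.5769, 0.0041, 0.0701]
tcp_rot: [3.141, 0.002, -0.22]
contact_force: [-0.4, 0.4, -2.8]
grip_width: 0.0169
grasp_force: 59.6
```

```bash
python3 -m handwheel '[[0.01,[0,0,0.003],0],[0.01,[0,0,0.005],0],[0.01,[0,0,0.007],0],[0.01,[0,0,0.007],0],[0.01,[0,0,0.007],0]]'
```

```text
time_s: 7.85
eef_pos: [0.5778, 0.004, 0.0644]
tcp_rot: [-3.142, -0.0, -0.22]
contact_force: [0.3, -0.2, -2.1]
grip_width: 0.0173
grasp_force: 59.6
```

```bash
python3 -m handwheel '[[0.01,[0,0,0.001],0],[0.01,[0,0,0.002],0],[0.01,[0,0,0.002],0]]'
```

```text
time_s: 8.15
eef_pos: [0.5782, 0.004, 0.0634]
tcp_rot: [-3.142, -0.0, -0.22]
contact_force: [-2.5, 0.9, 4.3]
grip_width: 0.0169
grasp_force: 60.6
```

Contact: the mould now carries the weight. I'll check that the plate is flat before letting go.

```bash
cat > chk.py <<'E'
from h import *
for c in ("side","top"):
    im,d=camera(c); hsv=cv2.cvtColor(im,cv2.COLOR_BGR2HSV)
    P=pts(c,d,(hsv[...,0]>3)&(hsv[...,0]<16)&(hsv[...,1]>185))
    P=P[(abs(P[:,0]-.575)<.11)&(abs(P[:,1]-.004)<.08)&(P[:,2]>.047)&(P[:,2]<.062)]
    A=np.c_[P[:,:2]-[.575,.004],np.ones(len(P))]; print(c,len(P),np.linalg.lstsq(A,P[:,2],rcond=None)[0],rect(P))
    cv2.imwrite(f"pics/{c}_{arm.observe()['time_s']:.2f}.png",cv2.resize(im[130:240,240:420] if c=="side" else im[110:240,220:420],None,fx=4,fy=4,interpolation=2))
E
python3 chk.py; ls -t pics | head -2
```

```text
side 802 [-0.00173944 -0.00132888  0.05173932] (array([575.1,   5.3]), 198.0, 103.5, -12.4)
top 189 [ 0.00297789 -0.02218225  0.05382054] (array([533.5,  52. ]), 93.6, 33.9, -1.4)
top_8.25.png
side_8.20.png
```

The plate top is at 0.0517 m (0.052 expected) and level, so it is seated. Release and retreat.

```bash
python3 -m handwheel '[[0.03,[0,0,0],0],[0.05,[0,0,0],0],[0.07,[0,0,0],0],[0.07,[0,0,0],0],[0.07,[0,0,-0.02],0],[0.07,[0,0,-0.06],0],[0.07,[0,0,-0.11],0],[0.07,[0,0,-0.15],0]]' && python3 -m handwheel '[[0.07,[-0.04,0.03,-0.01],0],[0.07,[-0.08,0.06,-0.02],0],[0.07,[-0.1,0.1,-0.02],0],[0.07,[-0.1,0.1,-0.02],0]]'; python3 chk.py; ls -t pics|head -2; mv pics/side_[!8]*.png pics/sf.png
```

```text
time_s: 9.05
eef_pos: [0.5783, 0.004, 0.2146]
tcp_rot: [-3.141, -0.002, -0.22]
contact_force: [0.7, -0.1, 0.6]
grip_width: 0.0701
grasp_force: 0.0
time_s: 9.45
eef_pos: [0.455, -0.0742, 0.2323]
tcp_rot: [3.14, 0.001, -0.224]
contact_force: [0.0, 0.3, -0.3]
grip_width: 0.0696
grasp_force: 0.0
side 862 [-0.00100868  0.00139432  0.05185455] (array([575.9,   4.3]), 196.9, 106.8, -12.7)
top 2200 [-0.00091297  0.00054371  0.05260893] (array([574.6,   4.4]), 188.9, 99.0, -12.5)
top_9.55.png
side_9.50.png
```

View pics/sf.png

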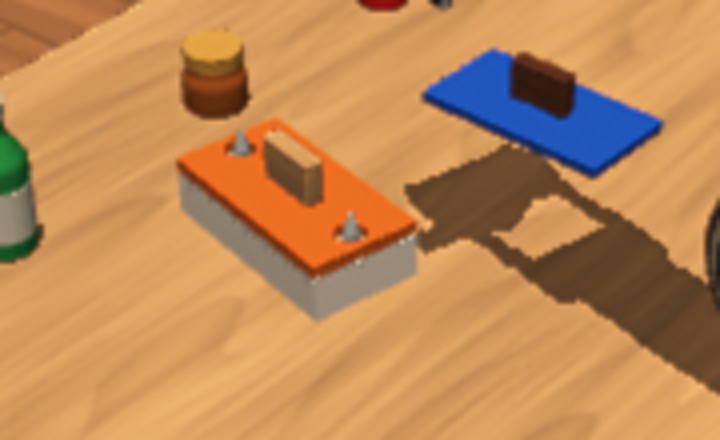

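Both pins stand up through the holes, at (240,145) and (350,228), and the cover lies flat. The blue cover and the bottle are where they were.

```bash
python3 -c "
from station import arm
print(arm.sign_off())"
```

```text
the job is handed in; nothing more can be done
None
```

The orange cover is seated flat on the mould with both pins up through its holes; the gripper released it only once it was down, the blue cover and the bottle were not touched, and I handed the job in after about 9.6 s of robot time.

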